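Roll the stray hair roller back onto the line

TASK

Three hair rollers belong in a row on the white line of the dark mat, but one has been left lying off the line. Push on it with a fingertip so that it rolls across the mat and comes to rest in the gap between the other two, in line with them, with the white line running under its middle. Do not pick it up or slide it along without rolling, and leave the other rollers and everything else where they are.

Things in the scene. Friction and masses are not known exactly. Their poses are not given: they have to be found in the camera images.
- mat: dark silicone mat, fixed, 340 mm (its x) by 360 mm (its y), top face 4 mm above the table, rim 6 mm wide and 7 mm high all round. Origin: centre of its underside. A white line 5 mm wide, 320 mm long runs along its y axis through its middle; its x axis crosses the line, roughly away from the robot (turned up to 15 degrees).
- line_mid (a point): the middle of the white line, on the mat's top face, in the middle of the gap between the two rollers already on the line; axes as the mat's
- roller: stray roller: ribbed grey plastic cylinder, black end rims, 36 mm diameter, 64 mm long, 60 g, lying within 6 degrees of parallel to the line, 60 to 115 mm off it on either side. Origin: its centre (22 mm above the table; top at 40 mm). Its y is its axis. Friction 0.5; stops within a few mm when not pushed. A fingertip on top that does not slip goes twice as far as the roller.
- roller_left: a like roller, already on the line, its centre about 94 mm from line_mid along the mat's +y; loose; not to be moved. Origin and axes as for the stray one. The clear gap between the two rollers is about 124 mm.
- roller_right: a like roller, already on the line, about 94 mm from line_mid along the mat's -y; loose; not to be moved
- comb: black guard comb of the clipper, 46 x 44 x 20 mm, loose, standing on its teeth on the mat, on the other side of the line from the stray roller, 60 to 115 mm from the line. Origin: centre of its underside. Not to be moved.
- clip: purple plastic hair clip, about 90 x 15 x 25 mm, loose, lying near the mat's left robot-side corner, roughly along the mat's x. Origin: on its underside near its middle. Not to be moved.
- clipper: chrome hair clipper, 170 x 46 x 38 mm, loose, lying on the table to the right of the mat. Origin: on its underside near its middle. Not to be moved.
- cup: glass cup, 72 mm across the rim, 95 mm high, loose, standing on the table to the left of the mat. Origin: centre of its underside. Not to be moved.
Not all that is in view belongs to the job. Leave any blue, red or yellow look-alike of the roller alone.

How it is judged (in metres and radians):
On the way:
1. the stray roller turns over as it goes: it has rolled through well over a third of a turn (angle between roller's own z axis and vertical above 2.4 rad), for 0.02 s.
At the end, for the whole second after the job is handed in: The stray roller lies at rest on the mat with its centre within 7 mm of the white line's centreline, within 26 mm of the middle of the gap along the line, and its axis within 0.2 rad of the line; the other two rollers are within 8 mm of where they were (x of roller in the frame of line_mid between -0.007 and 0.007 m and y of roller in the frame of line_mid between -0.026 and 0.026 m and angle between the y axis of roller and the y axis of mat, either way round below 0.2 rad and height (world z) of roller below 0.026 m and linear speed of roller below 0.01 m/s and angular speed of roller below 0.4 rad/s and distance of each of roller_left, roller_right from where it was at the start of the episode below 0.008 m); the robot touches nothing.
It fails at once if the stray roller is lifted 10 mm or more off the mat (height (world z) of roller above 0.032 m).
It fails at once if one of the two rollers on the line is pushed 8 mm or more (distance of any of roller_left, roller_right from where it was at the start of the episode above 0.008 m).
It fails at once if the guard comb, clip, clipper or cup is pushed 15 mm or more (distance of any of comb, clip, clipper, cup from where it was at the start of the episode above 0.015 m).
It also fails if it takes over 64 s, if anything falls off the work surface, if the arm or the gripper's body presses on something with over 40 N, if the wrist force passes 120 N, or if a joint passes its speed limit or range.

ROBOT

A 6-joint arm with a two-finger parallel gripper is mounted at the origin on the work surface. World frame = base frame: x ahead of the robot, y to its left, z up, the work surface at z = 0. Lengths are in mm, angles in degrees, forces in N, time in s.
With the tool pointing down it reaches from about 350 to 850 mm from the base axis. Payload 8.1 kg.
Tool frame: the origin (TCP) lies at the very end of the fingers, on their centre line; the grasp point (between the pads) lies 19 mm behind it; z points along the fingers, y is the direction in which the jaws open and shut (so a half turn about z gives the same grasp; the last joint's range is limited). The gripper opens to 85 mm and grips with 20 to 120 N. Pads are 22 mm wide; open, the fingers measure 114 mm over their backs; the gripper's body (76 mm by 85 mm) begins 54 mm behind the grasp point. The pads swing forward as they close: fully open they stand 13 mm farther back than shut.
Start: joints at [-79.549, 7.471, 85.268, -0, 87.261, -4.893], TCP at [158.787, -578.612, 231.292] pointing down, gripper open.
Joint ranges: [-169.43, 169.43], [-51.17, 129.36], [1.28, 143.12], [-76.62, 256.62], [0, 156.53], [-152.29, 152.29]. Speed limits (degrees/s): [136.94, 136.94, 159.86, 180, 180, 180].

INTERFACE

Orientations are given as [roll, pitch, yaw] about the fixed x, y, z axes, in that order (R = Rz(yaw) Ry(pitch) Rx(roll)).
In Python, from bench import r gives the robot as it stands.
- The arm moves only by the shell command python3 -m jog 'ROWS' [OPENING] [FORCE]. ROWS is JSON, a list of rows, each a list of 6 numbers: the shift along the tool's x, y, z normalised to -1 to 1, where 1 is 0.25 m, then the turn, a rotation vector about the tool's x, y, z normalised to -1 to 1, where 1 is pi rad. In form: [[x, y, z, ax, ay, az], ...]. A call has 1 to 10 rows; each row is the pose to reach, as a shift and turn from the pose commanded when the call began, along the tool's axes at that moment, turning the shorter way round; what a row does not reach only later rows make up. A row lasts 1/10 s, in which the tool goes at most 50 mm and 8.59 degrees, less where a joint would pass 70% of its speed; a pose out of reach is approached as far as the arm can. A call with a number of a shift or a turn outside -1 to 1 is refused whole. A call with a gripper value outside its range is refused whole. OPENING is the opening, from 0 (shut) to 1 (fully open), set as the call begins (- or left out, the last holds). The fingers move at their own pace and stop on an object; FORCE is the grip in N (left out, the last holds). Time passes only in rows, so rows that repeat a pose let the fingers close. It gives the time, the measured TCP pose, the force and the opening at its end, in the units of the state.
- r.sense(): the state, without advancing time (a new reading comes with each control period).
- r.snapshot(name): name is "scene" or "top" or "wrist"; returns a dict with "pixels" (480x640x3 uint8, red, green, blue), "intrinsics" (3x3 intrinsics, pixels), "extrinsics" (4x4, takes a point from camera to world coordinates). Camera axes: x right, y down, z forward; pixel columns grow to the right and rows downward; lengths in mm; the calibration is good to about 2 mm. The wrist camera is an equidistant fisheye: a pixel r from the principal point sees the ray r / f radians off the axis. A picture is of the moment at which its call begins. There is no depth.
- r.hand_in(): hands the job in, once; it reports no verdict.
The state is a dict: "time": time; "joint_pos": joint angles; "qd": joint speeds; "joint_efforts": joint torques, N m; "tool_pos": TCP position; "tcp_rot": TCP orientation; "ft_force": force on the tool from outside, world axes, zero at the start; "wrist_torque": the same for the moment, N m; "finger_gap": finger opening in mm.
Only numpy, scipy, OpenCV 4.12 (cv2) and the standard library are available. Lean on these libraries where they do the work, as an engineer would, in place of code of your own. Each camera call takes 0.05 s, during which the arm holds its last target.

## Working session

There is one attempt and no reset: what is moved stays moved. The work goes in short steps, Python scripts to look and compute and a shell command to move; the robot and the scene stay as the last step left them, time stands still between calls to the robot, and variables do not carry over. Pictures are saved under pics/ and viewed, and the job is handed in when it is done.

```bash
ls; mkdir -p pics; python3 - <<'E'
from bench import r
import cv2
s=r.sense();print(s['time'],s['tool_pos'],s['tcp_rot'],s['finger_gap'],s['ft_force'])
for n in ['scene','top']:
    d=r.snapshot(n); cv2.imwrite(f'pics/{n}0.png',d['pixels'][:,:,::-1]); print(n,d['intrinsics'],d['extrinsics'])
E
```

```text
pics
0.0 [ 158.70344443 -578.06490595  230.22388457] [-1.79894713e+02 -9.92647686e-03  1.53451755e+01] 85.3491971119889 [-0.12240302 -0.54126376 -0.06953485]
scene [[496.07973246   0.         316.9635719 ]
 [  0.         496.07973246 237.33581896]
 [  0.           0.           1.        ]] [[ 2.07026049e-01  5.66404807e-01 -7.97700326e-01  1.31882552e+03]
 [ 9.78165832e-01 -1.35017961e-01  1.57992897e-01 -1.62355500e+02]
 [-1.82159353e-02 -8.12991848e-01 -5.81990064e-01  6.54673474e+02]
 [ 0.00000000e+00  0.00000000e+00  0.00000000e+00  1.00000000e+00]]
top [[478.65319719   0.         316.88362447]
 [  0.         478.65319719 242.72196571]
 [  0.           0.           1.        ]] [[-3.38933395e-03 -9.96486406e-01  8.36860540e-02  4.02649356e+02]
 [-9.99944972e-01  2.54642950e-03 -1.01769054e-02 -3.71727960e+00]
 [ 9.92804725e-03 -8.37159418e-02 -9.96440201e-01  9.96463822e+02]
 [ 0.00000000e+00  0.00000000e+00  0.00000000e+00  1.00000000e+00]]
```

View pics/top0.png

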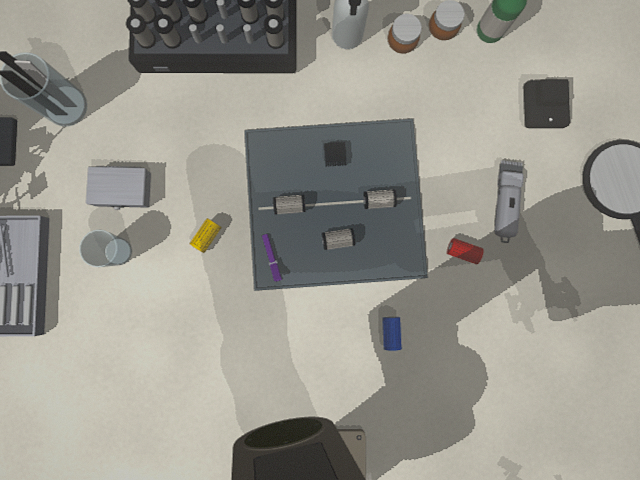

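View pics/scene0.png

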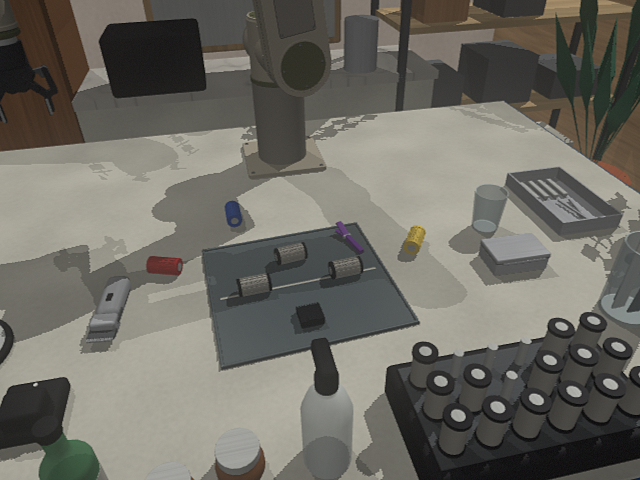

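The top view shows the mat with corners near (246,129), (414,119), (427,276) and (255,290). The white line runs from (259,209) to (411,199), with line rollers at (289,204) and (381,199). The stray roller is on the robot side at (339,238), the comb at (336,153), the clip at (271,257). I'll zoom in to measure.

```bash
cat > h.py <<'E'
import numpy as np,cv2
from bench import r
def shot(n):
    d=r.snapshot(n); return d['pixels'][:,:,::-1].copy(),np.array(d['intrinsics']),np.array(d['extrinsics'])
def px2w(K,E,u,v,z):
    d=E[:3,:3]@np.linalg.solve(K,[u,v,1.]); o=E[:3,3]
    return o+d*(z-o[2])/d[2]
def w2px(K,E,p):
    q=E[:3,:3].T@(np.array(p,float)-E[:3,3]); q=K@q; return q[:2]/q[2]
E
python3 - <<'E'
from h import *
im,K,E=shot('top')
c=im[115:295,240:432]; cv2.imwrite('pics/topz.png',cv2.resize(c[60:150],None,fx=4,fy=4,interpolation=cv2.INTER_CUBIC))
cv2.imwrite('pics/top1.png',im)
E
```

```text
(no output)
```

View pics/topz.png

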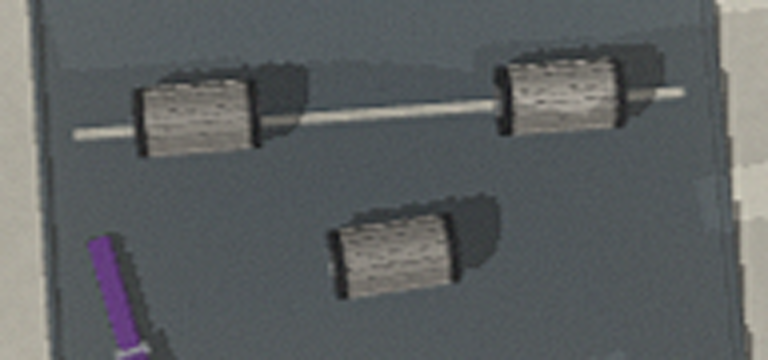

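```bash
cat >> h.py <<'E'
def sil(K,E,x,y,yaw,z=22,R=18,L=64):
    a=np.array([-np.sin(yaw),np.cos(yaw),0]); b=np.array([np.cos(yaw),np.sin(yaw),0])
    P=[w2px(K,E,np.array([x,y,z])+s*a*L/2+R*(np.cos(t)*b+np.sin(t)*np.array([0,0,1]))) for s in(-1,1) for t in np.linspace(0,6.28,40)]
    return cv2.convexHull(np.float32(P))
def fit(K,E,im,x,y,yaw):
    # fit: silhouette edges on gradient of image; uses bright ribbed body (L~56) mean contrast inside vs outside
    from scipy.optimize import minimize
    g=cv2.cvtColor(im,cv2.COLOR_BGR2GRAY).astype(float)
    S=4; 
    def cost(p):
        h=sil(K,E,*p,L=57)
        c=w2px(K,E,[x,y,22]); o=np.round(c)-40
        q=((h[:,0]-o+.5)*S)
        big=cv2.resize(g[int(o[1]):int(o[1])+80,int(o[0]):int(o[0])+80],None,fx=S,fy=S,interpolation=cv2.INTER_LINEAR)
        m=np.zeros(big.shape,np.uint8); cv2.fillConvexPoly(m,np.round(q*16).astype(np.int32),1,shift=4)
        m2=cv2.dilate(m,np.ones((13,13)))-m
        return -(big[m>0].mean()-big[m2>0].mean())
    best=minimize(cost,[x,y,yaw],method='Nelder-Mead',options=dict(initial_simplex=[[x,y,yaw],[x+5,y,yaw],[x,y+5,yaw],[x,y,yaw+.08]],xatol=.05,fatol=.01))
    return best.x,best.fun
E
python3 - <<'E'
from h import *
im,K,E=shot('top'); im2,K2,E2=shot('scene')
a=px2w(K,E,258.25,208.5,4);b=px2w(K,E,411.25,198.25,4)
print('line',a,b,np.linalg.norm(a-b),(a+b)/2); d=(a-b);yaw=np.arctan2(-d[0],d[1]);print(np.degrees(yaw))
mid=(a+b)/2; ex=np.array([np.cos(yaw),np.sin(yaw)]);ey=np.array([-np.sin(yaw),np.cos(yaw)])
S=im.copy();S2=im2.copy()
for n,u,v in[('left',289,204),('right',381,199),('stray',338.7,239)]:
    p=px2w(K,E,u,v,26)
    f,c=fit(K,E,im,p[0],p[1],yaw)
    p2=w2px(K2,E2,[f[0],f[1],22])
    f2,c2=fit(K2,E2,im2,f[0],f[1],f[2])
    for q,cc in((f,c),(f2,c2)): 
        w=q[:2]-mid[:2]; print(n,np.round(q[:2],1),'yaw rel',np.degrees(q[2]-yaw).round(1),'mat',np.round([w@ex,w@ey],1),round(cc,1))
    cv2.polylines(S,[np.round(sil(K,E,*f)).astype(int)],True,(0,0,255),1)
    cv2.polylines(S2,[np.round(sil(K2,E2,*f)).astype(int)],True,(0,0,255),1)
for p in (a,b): cv2.circle(S2,tuple(np.round(w2px(K2,E2,p)).astype(int)),2,(0,255,0),-1)
o=np.hstack([cv2.resize(S[170:260,240:430],None,fx=2,fy=2),cv2.resize(S2[220:320,200:390],None,fx=2,fy=2)[:180]])
cv2.imwrite('pics/fit.png',o)
E
```

```text
line [558.11995476 108.50375522   4.        ] [ 579.276299   -212.48112009    4.        ] 321.68133467728507 [568.69812688 -51.98868244   4.        ]
3.7709517734760216
left [564.7  43.2] yaw rel 2.3 mat [ 2.3 95.3] -42.6
left [564.8  42.6] yaw rel -6.4 mat [ 2.3 94.6] -22.2
right [ 575.7 -147.5] yaw rel 0.9 mat [  0.7 -95.8] -43.4
right [ 575.6 -142.8] yaw rel -3.0 mat [  0.9 -91.1] -31.5
stray [493.1 -58.6] yaw rel 3.9 mat [-75.8  -1.7] -38.7
stray [493.  -56.4] yaw rel -9.0 mat [-75.9   0.5] -22.8
```

View pics/fit.png

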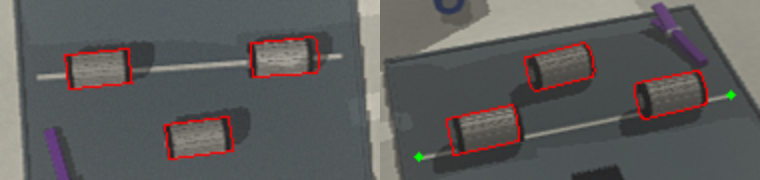

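```bash
cat >> h.py <<'E'
from scipy.spatial.transform import Rotation as Ro
MID=np.array([568.7,-52.0]);YAW=np.radians(3.77)
EX=np.array([np.cos(YAW),np.sin(YAW)]);EY=np.array([-np.sin(YAW),np.cos(YAW)])
def mat2w(x,y): return MID+x*EX+y*EY
def plan(x,y,z,yawdeg=3.77):
    s=r.sense(); R=Ro.from_euler('xyz',s['tcp_rot'],degrees=True); T=Ro.from_euler('xyz',[180,0,yawdeg],degrees=True)
    w=np.r_[mat2w(x,y),z]; t=R.inv().apply(w-s['tool_pos'])/250; a=(R.inv()*T).as_rotvec()/np.pi
    p=s['tool_pos'][:2]-MID
    print('t',s['time'],'tcp mat',np.round([p@EX,p@EY,s['tool_pos'][2]],1),'F',np.round(s['ft_force'],2),'row',np.round(t,4),np.round(a,4),'mm',np.round(t*250,1))
E
python3 - <<'E'
from h import *
plan(-140,-1.7,150); print(mat2w(-140,-1.7))
E
```

```text
t 0.25 tcp mat [-443.7 -498.3  230.8] F [-0.53  0.37 -0.61] row [ 1.5884 -1.7019  0.3248] [-0.0003  0.      0.0643] mm [ 397.1 -425.5   81.2]
[429.11473291 -62.90152337]
```

```bash
python3 -m jog '[[0.2,-0.2,0,0,0,0.03],[0.4,-0.4,0,0,0,0.0643],[0.55,-0.55,0,0,0,0.0643],[0.7,-0.7,0,0,0,0.0643],[0.85,-0.85,0,0,0,0.0643],[1,-1,0,0,0,0.0643],[1,-1,0,0,0,0.0643],[1,-1,0,0,0,0.0643]]' 0; python3 - <<'E'
from h import *
plan(-140,-1.7,150)
E
```

```text
time: 1.05
tool_pos: [336.0, -267.0, 231.4]
tcp_rot: [-179.9, -0.1, 4.1]
ft_force: [0.1, -1.2, -0.0]
finger_gap: 0.1
t 1.05 tcp mat [-246.3 -199.2  231.4] F [ 0.11 -1.25 -0.03] row [ 0.4292 -0.7874  0.3273] [-0.0004 -0.0005  0.0018] mm [ 107.3 -196.8   81.8]
```

```bash
python3 -m jog '[[0.1,-0.17,0.05,0,0,0.0018],[0.2,-0.34,0.1,0,0,0.0018],[0.3,-0.5,0.2,0,0,0.0018],[0.35,-0.65,0.25,0,0,0.0018],[0.43,-0.787,0.327,0,0,0.0018],[0.43,-0.787,0.327,0,0,0.0018],[0.43,-0.787,0.327,0,0,0.0018]]'; python3 - <<'E'
from h import *
plan(-120,-1.7,60)
im,K,E=shot('wrist'); cv2.imwrite('pics/w1.png',im)
im,K,E=shot('top'); cv2.imwrite('pics/t2.png',im)
E
```

```text
time: 1.75
tool_pos: [427.7, -67.5, 148.9]
tcp_rot: [-180.0, 0.1, 3.6]
ft_force: [0.0, -0.9, -0.3]
finger_gap: -0.1
t 1.75 tcp mat [-141.7   -6.2  148.9] F [ 0.02 -0.94 -0.28] row [ 0.0872 -0.0184  0.3557] [-0.      0.0005 -0.001 ] mm [21.8 -4.6 88.9]
```

View pics/w1.png

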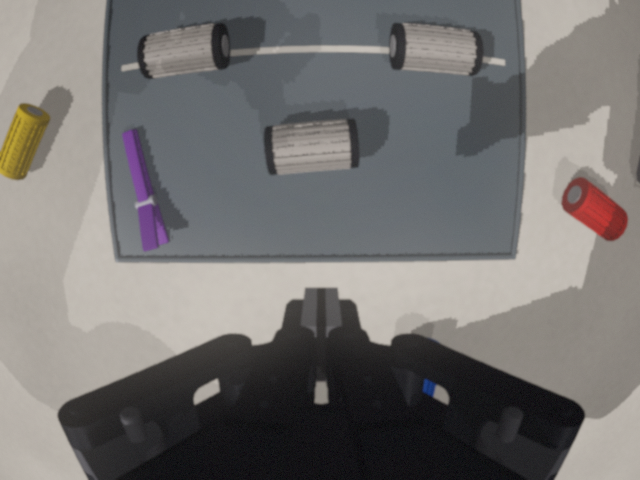

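View pics/t2.png

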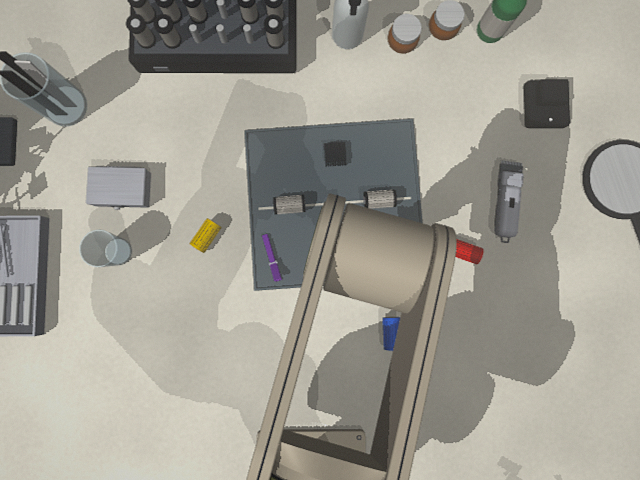

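The wrist view shows the roller at about (311,147), the fingertip centred near column 321, the clip well to the left at (147,195), and a clear path ahead to the line. I'll descend behind the roller.

```bash
python3 -m jog '[[0.087,-0.018,0.1,0,0,-0.001],[0.087,-0.018,0.2,0,0,-0.001],[0.087,-0.018,0.35,0,0,-0.001],[0.087,-0.018,0.45,0,0,-0.001],[0.087,-0.018,0.5,0,0,-0.001],[0.087,-0.018,0.545,0,0,-0.001],[0.087,-0.018,0.545,0,0,-0.001],[0.087,-0.018,0.545,0,0,-0.001],[0.087,-0.018,0.545,0,0,-0.001]]'; python3 - <<'E'
from h import *
plan(-105,-1.7,12)
im,K,E=shot('wrist'); cv2.imwrite('pics/w2.png',im); print(K,E)
E
```

```text
time: 2.75
tool_pos: [450.8, -62.6, 14.7]
tcp_rot: [180.0, -0.1, 3.6]
ft_force: [-0.9, 0.1, 0.1]
finger_gap: -0.0
t 2.75 tcp mat [-118.4   -2.8   14.7] F [-0.88  0.14  0.14] row [ 0.0535 -0.0046  0.0111] [ 0.0002 -0.0008 -0.0009] mm [13.4 -1.2  2.8]
[[371.64829954   0.         320.83338553]
 [  0.         371.64829954 244.37792258]
 [  0.           0.           1.        ]] [[ 6.36339619e-02 -9.63473297e-01 -2.60134438e-01  5.16688884e+02]
 [-9.97973177e-01 -6.13018298e-02 -1.70769819e-02 -5.91846416e+01]
 [ 5.06499026e-04  2.60693867e-01 -9.65421385e-01  1.56950266e+02]
 [ 0.00000000e+00  0.00000000e+00  0.00000000e+00  1.00000000e+00]]
```

View pics/w2.png

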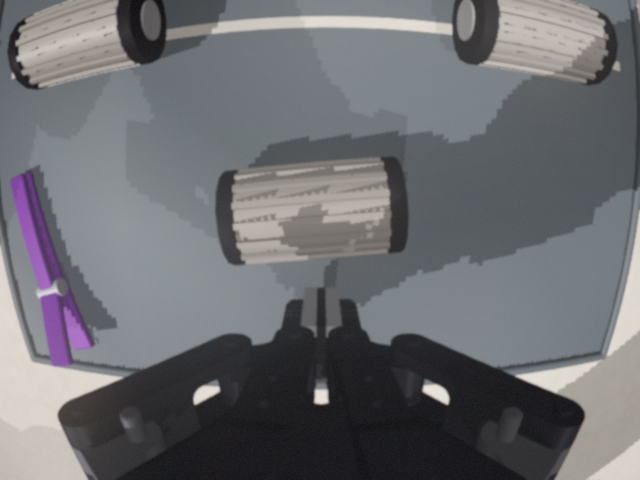

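Tip is down, about 10 mm behind the roller. I'll start with a slow 20 mm test push and check whether the ribs turn.

```bash
python3 -m jog '[[0.025,-0.01,0.011,0,0,-0.001],[0.045,-0.012,0.011,0,0,-0.001],[0.055,-0.012,0.011,0,0,-0.001],[0.063,-0.012,0.011,0,0,-0.001],[0.071,-0.012,0.011,0,0,-0.001],[0.079,-0.012,0.011,0,0,-0.001],[0.087,-0.012,0.011,0,0,-0.001],[0.095,-0.012,0.011,0,0,-0.001],[0.1,-0.012,0.011,0,0,-0.001],[0.1,-0.012,0.011,0,0,-0.001]]'; python3 - <<'E'
from h import *
plan(-85,0,12)
im,K,E=shot('wrist'); cv2.imwrite('pics/w3.png',im); print(E[:3,3])
E
```

```text
time: 3.8
tool_pos: [474.4, -57.6, 10.6]
tcp_rot: [180.0, -0.0, 3.8]
ft_force: [-0.2, 0.1, 0.3]
finger_gap: 0.0
t 3.8 tcp mat [-94.4   0.6  10.6] F [-0.21  0.12  0.26] row [ 0.0377  0.0024 -0.0056] [ 0.     -0.      0.0002] mm [ 9.4  0.6 -1.4]
[540.67728817 -54.07330847 152.63243633]
```

View pics/w3.png

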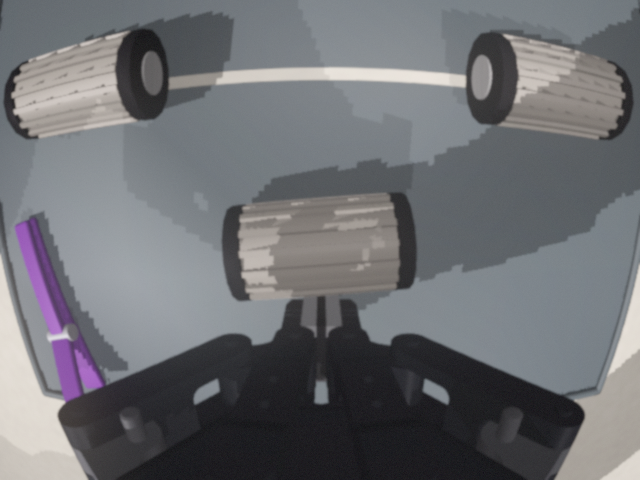

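Roller is touched and has started forward, now near (318,248). Next step: measure its position and rotation with a fisheye projection.

```bash
cat >> h.py <<'E'
def w2fe(K,E,p):
    q=(np.atleast_2d(p)-E[:3,3])@E[:3,:3]; rr=np.hypot(q[:,0],q[:,1]); th=np.arctan2(rr,q[:,2])
    return np.c_[K[0,2]+K[0,0]*th*q[:,0]/rr,K[1,2]+K[1,1]*th*q[:,1]/rr]
def fe2w(K,E,u,v,z):
    d=np.array([(u-K[0,2])/K[0,0],(v-K[1,2])/K[1,1]]); th=np.hypot(*d)
    ray=E[:3,:3]@np.r_[np.sin(th)*d/th,np.cos(th)]; o=E[:3,3]; return o+ray*(z-o[2])/ray[2]
def tomat(p): w=np.array(p)[:2]-MID; return np.array([w@EX,w@EY])
def silfe(K,E,x,y,yaw,L=64,z=22,R=18):
    c=np.r_[mat2w(x,y),z]; ya=YAW+yaw
    a=np.array([-np.sin(ya),np.cos(ya),0]); b=np.array([np.cos(ya),np.sin(ya),0]);k=np.array([0,0,1.])
    P=[c+s*a*L/2+R*(np.cos(t)*b+np.sin(t)*k) for s in np.linspace(-1,1,9) for t in np.linspace(0,6.28,60)]
    return cv2.convexHull(np.float32(w2fe(K,E,np.array(P))))
def fitfe(K,E,im,x,y,yaw=0,L=64,z=22):
    """click-free fit: bright body (57 mm) contrast to surround, excluding the black rims"""
    from scipy.optimize import minimize
    g=cv2.cvtColor(im,cv2.COLOR_BGR2GRAY).astype(float)
    hh=cv2.cvtColor(im,cv2.COLOR_BGR2HSV)
    S=2; big=cv2.resize(g,None,fx=S,fy=S)
    def cost(p):
        h=silfe(K,E,*p,L=57)[:,0]
        m=np.zeros(big.shape,np.uint8); cv2.fillConvexPoly(m,np.round((h+.5)*S*16).astype(np.int32),1,shift=4)
        m2=cv2.dilate(m,np.ones((13,13)))-m
        return -(big[m>0].mean()-big[m2>0].mean())
    b=minimize(cost,[x,y,yaw],method='Nelder-Mead',options=dict(initial_simplex=[[x,y,yaw],[x+6,y,yaw],[x,y+6,yaw],[x,y,yaw+.08]],xatol=.05,fatol=.01))
    return b.x,b.fun
def linefe(K,E,im,pts):
    return [np.round(tomat(fe2w(K,E,u,v,4)),1) for u,v in pts]
E
cat > ana.py <<'E'
from h import *
import sys
def ana(im,K,E,x0,out):
    o=im.copy(); f,c=fitfe(K,E,im,x0,0); print('roller mat',np.round(f[:2],1),np.degrees(f[2]).round(1),round(c,1))
    cv2.polylines(o,[np.round(silfe(K,E,*f)).astype(int)],True,(0,0,255),1)
    L=np.array([np.r_[mat2w(0,y),4] for y in np.linspace(-60,60,13)]); cv2.polylines(o,[np.round(w2fe(K,E,L)).astype(int)],False,(0,255,0),1)
    cv2.imwrite(out,o)
E
python3 - <<'E'
from ana import *
im,K,E=shot('wrist'); ana(im,K,E,-72,'pics/a3.png')
print(linefe(K,E,im,[(240,77),(320,73),(420,78)]))
# unwrap of texture for w3 and now w2 (pose of w2 from saved values)
E
```

```text
roller mat [-64.1  -0.1] 7.3 -41.5
[array([ 0.5, 32.1]), array([1.1, 0.2]), array([  0.7, -40. ])]
```

View pics/a3.png

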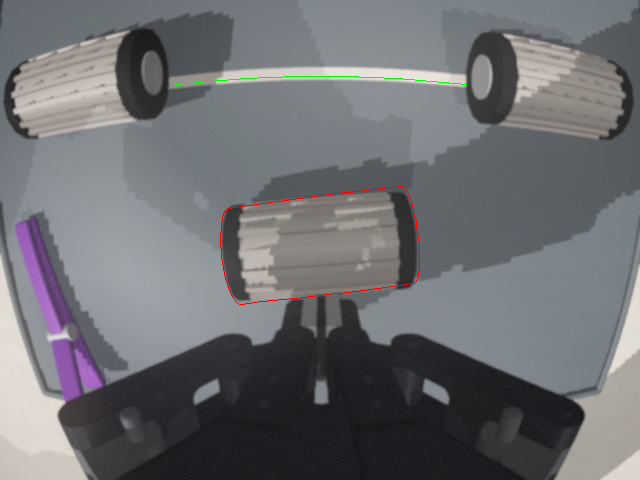

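```bash
cat >> h.py <<'E'
def unwrap(K,E,im,x,y,yaw):
    c=np.r_[mat2w(x,y),22]; ya=YAW+yaw
    a=np.array([-np.sin(ya),np.cos(ya),0]); b=np.array([np.cos(ya),np.sin(ya),0]);k=np.array([0,0,1.])
    th=np.radians(np.arange(-20,140,.5)) # from +x(forward) over top
    s=np.linspace(28,-28,400)
    P=(c+s[None,:,None]*a+18*(np.cos(th)[:,None,None]*b+np.sin(th)[:,None,None]*k)).reshape(-1,3)
    uv=w2fe(K,E,P).reshape(len(th),len(s),2).astype(np.float32)
    return cv2.remap(im,uv[...,0],uv[...,1],cv2.INTER_CUBIC)
E
python3 - <<'E'
from h import *
im,K,E=shot('wrist'); np.savez('pics/w3.npz',E=E,K=K)
E2=np.array([[ 6.36339619e-02,-9.63473297e-01,-2.60134438e-01,5.16688884e+02],[-9.97973177e-01,-6.13018298e-02,-1.70769819e-02,-5.91846416e+01],[5.06499026e-04,2.60693867e-01,-9.65421385e-01,1.56950266e+02],[0,0,0,1]])
i2=cv2.imread('pics/w2.png')
f2,_=fitfe(K,E2,i2,-76,0);f3,_=fitfe(K,E,im,-64,0);print(f2,f3)
A=unwrap(K,E2,i2,f2[0],f2[1],np.radians(4)); B=unwrap(K,E,im,f3[0],f3[1],np.radians(3.5))
cv2.imwrite('pics/un.png',np.hstack([A,B]))
E
```

```text
[-75.64737908  -1.16768202   0.09000902] [-64.12805449  -0.35489956   0.12926545]
```

View pics/un.png

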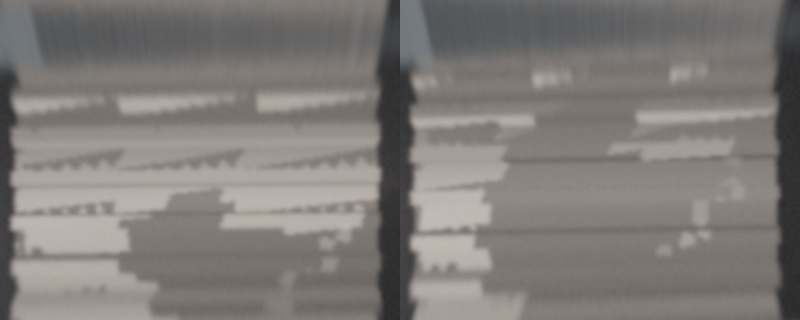

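```bash
cat > snap.py <<'E'
from h import *
import sys
im,K,E=shot('wrist'); cv2.imwrite(f'pics/{sys.argv[1]}.png',im); np.savez(f'pics/{sys.argv[1]}.npz',E=E,K=K)
f,_=fitfe(K,E,im,float(sys.argv[2]),0); print('fit',np.round(f[:2],1),np.degrees(f[2]).round(1)); plan(-85,0,12)
E
python3 -m jog '[[0.01,0,0,0,0,0],[0.012,0,0,0,0,0],[0.012,0,0,0,0,0]]'; python3 snap.py b1 -63
python3 -m jog '[[0.006,0,0,0,0,0],[0.008,0,0,0,0,0],[0.008,0,0,0,0,0],[0.008,0,0,0,0,0]]'; python3 snap.py b2 -61
python3 -m jog '[[0.006,0,0,0,0,0],[0.008,0,0,0,0,0],[0.008,0,0,0,0,0],[0.008,0,0,0,0,0]]'; python3 snap.py b3 -59
python3 - <<'E'
import cv2,numpy as np
cv2.imwrite('pics/bb.png',np.hstack([cv2.resize(cv2.imread(f'pics/b{i}.png')[170:310,215:345],None,fx=2,fy=2,interpolation=cv2.INTER_CUBIC) for i in (1,2,3)]))
E
```

```text
time: 4.25
tool_pos: [477.4, -57.4, 10.6]
tcp_rot: [180.0, -0.0, 3.8]
ft_force: [-0.7, 0.3, 0.2]
finger_gap: 0.1
fit [-58.8   0.1] 5.3
t 4.3 tcp mat [-91.5   0.6  10.6] F [-0.27  0.3   0.81] row [ 0.0262  0.0025 -0.0058] [-0.     -0.      0.0002] mm [ 6.5  0.6 -1.4]
time: 4.7
tool_pos: [479.3, -57.3, 10.5]
tcp_rot: [180.0, -0.0, 3.8]
ft_force: [0.2, -0.3, 0.0]
finger_gap: 0.3
fit [-58.9   0.2] 6.5
t 4.75 tcp mat [-89.6   0.6  10.5] F [-0.44  0.2   0.26] row [ 0.0186  0.0025 -0.0059] [0.     0.     0.0002] mm [ 4.6  0.6 -1.5]
time: 5.15
tool_pos: [481.2, -57.1, 10.5]
tcp_rot: [-180.0, 0.0, 3.8]
ft_force: [-0.7, 0.0, -0.1]
finger_gap: -0.0
fit [-56.2   0.2] 7.5
t 5.2 tcp mat [-87.6   0.6  10.5] F [0.11 0.38 0.66] row [ 0.0105  0.0025 -0.0059] [-0.      0.      0.0002] mm [ 2.6  0.6 -1.5]
```

View pics/bb.png

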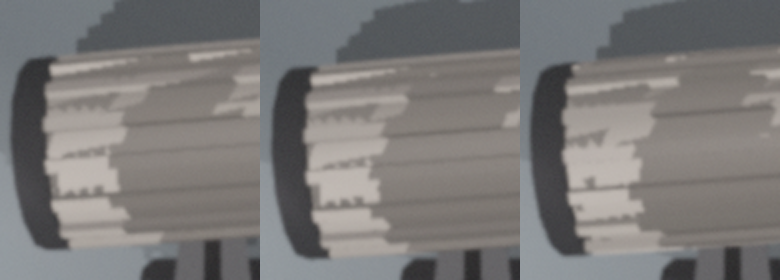

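The roller coasts about 3 mm ahead of the tip between pushes, and the grooves shift relative to its outline (around 8° for 2.7 mm). That is rolling, not sliding, so I'll continue slowly.

```bash
python3 -m jog '[[0.01,0,0,0,0,0],[0.02,0,0,0,0,0],[0.03,0,0,0,0,0],[0.04,0,0,0,0,0],[0.05,0,0,0,0,0],[0.06,0,0,0,0,0],[0.07,0,0,0,0,0],[0.08,0,0,0,0,0],[0.088,0,0,0,0,0],[0.092,0,0,0,0,0]]'; python3 snap.py c1 -34
```

```text
time: 6.2
tool_pos: [504.4, -55.6, 10.6]
tcp_rot: [180.0, -0.0, 3.8]
ft_force: [-0.6, -0.2, -0.6]
finger_gap: 0.3
fit [-34.7   2.1] 6.6
t 6.25 tcp mat [-64.3   0.6  10.6] F [-0.44  0.37 -0.23] row [-0.0826  0.0025 -0.0057] [ 0.     -0.      0.0002] mm [-20.7   0.6  -1.4]
```

View pics/c1.png

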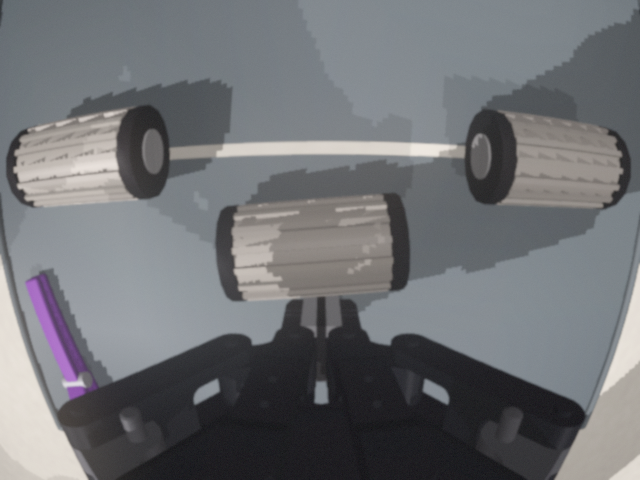

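The roller sits at (313,248), about 35 mm short of the line and nearly parallel to it. The side rollers haven't moved. Next I'll take most of the remaining distance.

```bash
python3 -m jog '[[0.012,0,0,0,0,0],[0.024,0,0,0,0,0],[0.036,0,0,0,0,0],[0.048,0,0,0,0,0],[0.06,0,0,0,0,0],[0.07,0,0,0,0,0],[0.08,0,0,0,0,0],[0.088,0,0,0,0,0],[0.094,0,0,0,0,0],[0.098,0,0,0,0,0]]'; python3 -m jog '[[0.003,0,0,0,0,0],[0.005,0,0,0,0,0],[0.005,0,0,0,0,0],[0.005,0,0,0,0,0]]';  python3 snap.py d1 -6
```

```text
time: 7.25
tool_pos: [528.7, -54.0, 10.5]
tcp_rot: [-180.0, 0.0, 3.8]
ft_force: [0.0, 0.9, -0.6]
finger_gap: 0.2
time: 7.65
tool_pos: [529.8, -53.9, 10.5]
tcp_rot: [-180.0, 0.0, 3.8]
ft_force: [0.1, 0.1, 0.8]
finger_gap: -0.2
fit [-9.2  4.5] 4.3
t 7.7 tcp mat [-38.9   0.7  10.6] F [-0.67  0.35 -0.74] row [-0.1844  0.0025 -0.0058] [-0.      0.      0.0002] mm [-46.1   0.6  -1.4]
```

View pics/d1.png

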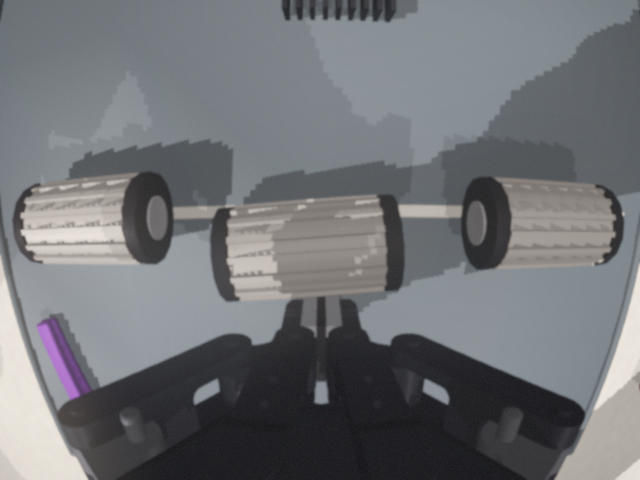

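```bash
python3 -m jog '[[0.006,0,0,0,0,0],[0.012,0,0,0,0,0],[0.018,0,0,0,0,0],[0.024,0,0,0,0,0],[0.028,0,0,0,0,0],[0.028,0,0,0,0,0],[0.028,0,0,0,0,0]]';  python3 snap.py d2 -1; python3 - <<'E'
from h import *
im,K,E=shot('wrist')
for y in (94,-94): f,c=fitfe(K,E,im,0,y); print(np.round(f[:2],1),np.degrees(f[2]).round(1))
E
```

```text
time: 8.4
tool_pos: [536.9, -53.4, 10.5]
tcp_rot: [-180.0, 0.0, 3.8]
ft_force: [-0.9, 0.3, 0.2]
finger_gap: 0.2
fit [-1.5  4.8] 3.6
t 8.45 tcp mat [-31.9   0.7  10.5] F [ 0.14  0.02 -0.05] row [-0.2123  0.0025 -0.006 ] [-0.      0.      0.0002] mm [-53.1   0.6  -1.5]
[ 2.1 94.6] 5.2
[  1.8 -90.3] -4.2
```

View pics/d2.png

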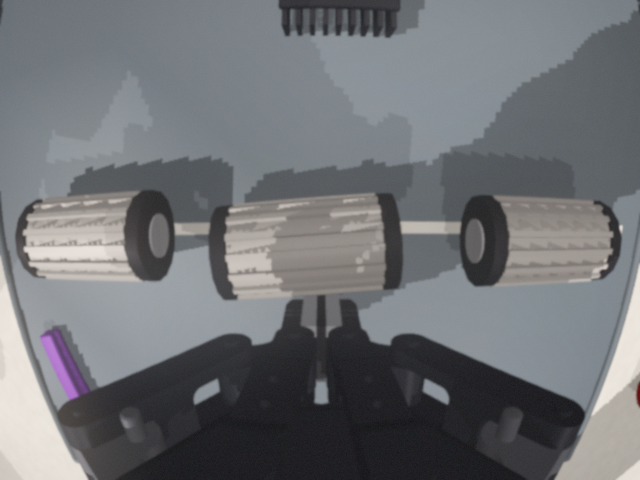

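About 2–3 mm short of the side rollers' line, so one more gentle nudge.

```bash
python3 -m jog '[[0.003,0,0,0,0,0],[0.005,0,0,0,0,0],[0.007,0,0,0,0,0],[0.009,0,0,0,0,0],[0.011,0,0,0,0,0],[0.011,0,0,0,0,0],[0.011,0,0,0,0,0]]';  python3 snap.py d3 1; python3 - <<'E'
from h import *
a=cv2.imread('pics/d2.png');b=cv2.imread('pics/d3.png')
cv2.imwrite('pics/dd.png',np.hstack([cv2.resize(i[185:305,205:405],None,fx=2,fy=2,interpolation=cv2.INTER_CUBIC) for i in (a,b)]))
E
```

```text
time: 9.2
tool_pos: [539.6, -53.3, 10.5]
tcp_rot: [-180.0, 0.0, 3.8]
ft_force: [0.1, -0.3, -0.8]
finger_gap: 0.0
fit [0.  4.5] 3.0
t 9.25 tcp mat [-29.1   0.7  10.5] F [0.09 0.23 0.45] row [-0.2235  0.0025 -0.0059] [-0.      0.      0.0002] mm [-55.9   0.6  -1.5]
```

View pics/dd.png

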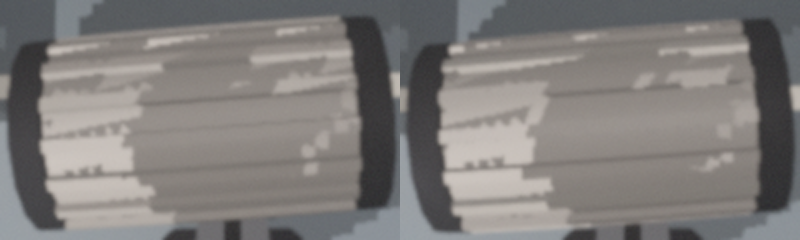

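Grooves moved up while the outline stayed nearly put, so it is still rolling. Fit now gives x≈0. Now I'll back off, lift, and clear the top view.

```bash
python3 -m jog '[[-0.03,0,0,0,0,0],[-0.08,0,0,0,0,0],[-0.12,0,-0.05,0,0,0],[-0.15,0,-0.15,0,0,0],[-0.2,0,-0.3,0,0,0],[-0.25,0,-0.5,0,0,0],[-0.3,0.1,-0.6,0,0,0],[-0.3,0.1,-0.6,0,0,0]]'; python3 -m jog '[[0,0.2,0,0,0,0],[-0.1,0.4,0,0,0,0],[-0.1,0.6,0,0,0,0],[-0.1,0.8,0,0,0,0],[-0.1,1,0,0,0,0],[-0.1,1,0,0,0,0],[-0.1,1,0,0,0,0]]'; python3 - <<'E'
from h import *
im,K,E=shot('top'); cv2.imwrite('pics/t3.png',im)
old=cv2.imread('pics/top1.png')
for n,y in(('left',94),('right',-94),('stray',4)):
    p=mat2w(0,y); f,c=fit(K,E,im,p[0],p[1],YAW); print(n,np.round(tomat(f[:2]),1),np.degrees(f[2]-YAW).round(1))
cv2.imwrite('pics/t3z.png',cv2.resize(im[115:295,235:435],None,fx=3,fy=3,interpolation=cv2.INTER_CUBIC))
print(r.sense()['time'])
E
```

```text
time: 10.05
tool_pos: [468.1, -85.7, 165.7]
tcp_rot: [179.8, -0.4, 3.7]
ft_force: [1.2, 0.9, -1.1]
finger_gap: -0.2
time: 10.75
tool_pos: [457.1, -334.8, 158.8]
tcp_rot: [-179.9, 0.1, 3.7]
ft_force: [0.2, 1.1, -0.5]
finger_gap: -0.1
left [ 1.9 95.3] 2.7
right [  0.7 -95.7] 0.9
stray [-0.   5.4] 3.8
10.8
```

View pics/t3z.png

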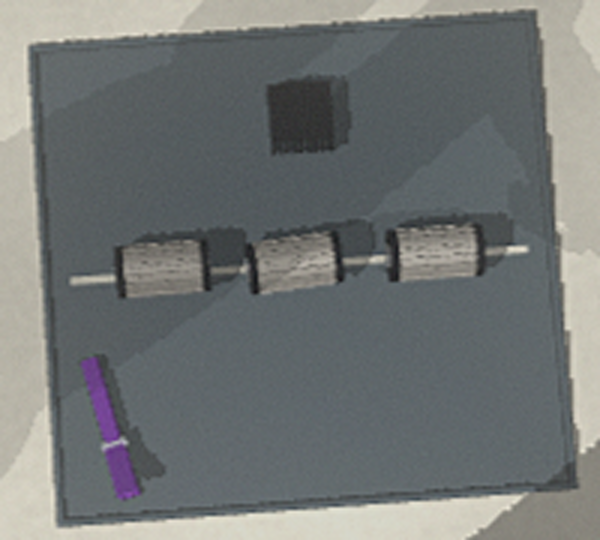

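All three rollers are in a row on the line in the top view, with the stray one at zoom position (296,262). The side rollers, comb and clip are where they were, and the arm is clear. Handing in.

```bash
python3 - <<'E'
from bench import r
print(r.hand_in()); s=r.sense(); print(s['time'],s['ft_force'])
E
```

```text
the job is handed in; nothing more can be done
None
the job is handed in; nothing more can be done
```

I rolled the stray roller about 76 mm onto the white line by pushing it from behind with the closed fingertips, in short slow strokes. Then I backed the arm off and handed the job in at about 10.8 s of the 64 s allowed; no verdict was reported.

**Stray roller:** the last top view puts it about 0 mm from the line's centreline, 5 mm from the middle of the gap along the line, and about 4° off parallel. These are within the limits, with the calibration good to about 2 mm.

**Other objects:** the side rollers measured within 0.5 mm of where they started. The comb and clip looked unmoved in that last view. I did not measure the clipper or cup, but the arm never came near them.

**Rolling:** I could not measure the total turn directly. Three signs point to rolling:
- The grooves moved relative to the roller's outline.
- It coasted ahead of the tip after some of the pushes.
- The distance covered corresponds to about 4.2 rad, against the 2.4 rad needed.

**Disagreements:** an early rotation check on the ribs was inconclusive because of shadows. The wrist-camera angle readings ran as high as 7.5° for the same reason, and on the side rollers they differed from the top view by up to 5°. The wrist camera also placed the side rollers about 2 mm beyond the line, so the stray roller may sit 1–2 mm to the robot side.

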